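# Stand the masking tape on edge in the tape stand

### The arm

A 6-joint arm with a two-finger parallel gripper is mounted at the origin on a cart in front of the work surface, level with it; the furniture and walls round the work are solid. World frame = base frame: x ahead of the robot, y to its left, z up, the work surface at z = 0. Lengths are in mm, angles in rad, forces in N, time in s.
With the tool pointing down it reaches from about 350 to 975 mm from the base axis. Payload 7.1 kg.
Tool frame: the origin (TCP) lies between the finger pads; the fingertips stand 17 mm ahead of it and the grasp point (between the pads) lies 2 mm behind it (tip_reach is the y of the fingertips in the tool frame, in mm); y points along the fingers, x is the direction in which the jaws open and shut, and the axes are right-handed (so a half turn about y gives the same grasp; the last joint's range is limited). The gripper opens to 88 mm and grips with 3 to 60 N. Pads are 20 mm wide; open, the fingers measure 115 mm over their backs; the gripper's body (75 mm by 178 mm) begins 61 mm behind the grasp point.
Start: joints at [-1.273, 0.423, 1.63, -0, 1.089, -0.019], TCP at [194.722, -593.875, 203.175] pointing down, gripper open.
Joint ranges: [-3, 3], [-0.9, 2.11], [0.09, 2.58], [-1.31, 4.45], [0.11, 2.69], [-2.54, 2.54]. Speed limits (rad/s): [2.39, 2.39, 3.01, 3.14, 3.14, 3.14].

### API

Orientations are given as a rotation vector (axis times angle).
In Python, from workcell import get_obs, get_image, camera_model, close_job, silhouettes, tip_of, tip_reach gives the robot as it stands. The module is installed in compiled form; this text tells all that it offers.
- The arm moves only by the tool arm_command, never from a script. Its argument "targets" is a list of rows, each a list of 4 numbers: the shift along the tool's x, y, z in mm, then the turn about the tool's y in rad. A call has 1 to 20 rows; each row shifts and turns the commanded pose from where the row before left it, along the tool's axes as they then stand; what a row does not reach is not made up. A row lasts 1/12 s, in which the tool goes at most 41.7 mm and 7.16 degrees, less where a joint would pass 70% of its speed; a pose out of reach is approached as far as the arm can. A call is refused whole if a number of a shift passes 41.7 or a number of a turn 0.125, either way. A call with a gripper value outside its range is refused whole. "gripper" is the opening in per cent of the stroke, from 0 (shut) to 100 (fully open), set as the call begins (left out, the last holds). The fingers move at their own pace and stop on an object; the grip force is fixed at half the most. Time passes only in rows, so rows that do not move let the fingers close. It gives the time, the measured TCP pose, the force and the opening at its end, in the units of the state.
- get_obs(): the state, without advancing time (a new reading comes with each control period).
- get_image(name): name is "scene" or "top" or "wrist"; returns the picture (480x640x3 uint8, blue, green, red); there is no depth.
- camera_model(name): a dict with "mtx" (3x3 intrinsics, pixels), "dist" ([k1, k2, p1, p2, k3] as OpenCV has them; the pictures are not rectified), "position" and "orientation" of the camera in the world. Camera axes: x right, y up, looking along -z (the intrinsics and any distortion apply to the point x, -y, -z); pixel columns grow to the right and rows downward; lengths in mm; the calibration is good to about 2 mm. A picture is of the moment at which its call begins: read the wrist's pose just before it. camera_model takes no time and is no camera call; for the wrist camera it gives the pose at the moment of the call.
- close_job(): hands the job in, once; it reports no verdict.
Trained networks look in the newest picture that a camera, given by its name, has taken for a name from the list of things; names that differ only in an ending like _2 or _b are one class to them, and where a whole thing is asked for, a point or a joint stands for the part that bears it (a point fixed in the world has none). Each returns a list of dicts, best first, with "conf" (0 to 1); they miss things now and then, are a little off and sometimes report something else, mostly with a low value. They report only what shows in the picture. A call takes as long as a camera call. They do not tell look-alikes from the thing itself.
- silhouettes(camera, thing): "pixels" (480x640 bool, what is visible of it) and "at" ([column, row] in pixels, amid what is visible of it).
- tip_of(camera, thing): "at" ([column, row] in pixels: a listed point, or the origin of a listed thing).
The state is a dict: "t": time; "qpos": joint angles; "qvel": joint speeds; "joint_torque": joint torques, N m; "ee_pos": TCP position; "orientation": TCP orientation; "ft_force": force on the tool from outside, world axes, zero at the start; "moment": the same for the moment, N m; "width": finger opening in mm.
Only numpy, scipy, OpenCV 4.12 (cv2) and the standard library are available. Lean on these libraries where they do the work, as an engineer would, in place of code of your own. Each camera call takes 0.05 s, during which the arm holds its last target. There are 200 camera calls.

### The job

Put the roll of masking tape away: draw it out of the sloping holder along its slope, turn it upright, and stand it on edge in the empty narrow slot of the blue tape stand, lowering it in your grip all the way down before you let go. Leave the wide packing tape standing in its own stand and do not disturb the other things on the bench.

Things in the scene. Friction and masses are not known exactly. Their poses are not given: they have to be found in the camera images.
- masking_roll: Narrow roll of pale yellow masking tape, 99 mm across and 25 mm thick (its bore cannot be gripped: hold it across its two flat faces). Its z axis is the axis of the roll; origin in the middle of one flat face, the other face at z = +25 mm. It starts in the sloping holder, leaning 25 degrees from upright toward the robot side; the upper 54 mm stick out of the slot.
- masking_roll_middle (a point): Centre of the masking tape roll, half way through its thickness.
- sloping_holder: Fixed plywood holder, base 110 x 134 mm, its slot between two grey plates leaning 25 degrees from vertical toward its own -x (front, robot side). The slot runs along y, 31 mm wide, 44 mm deep along the slope, with a V floor that centres the roll. Origin: under the base, z up; plate rims end below 79 mm height, end cheeks at 53 mm.
- sloping_holder_seat (a point): Where the centre of the masking roll is when it sits in the sloping holder.
- narrow_stand: Fixed tape stand with a plywood base 75 x 132 mm and two upright BLUE plates; the empty slot between them is 31 mm wide (along the stand's x), 104 mm long (along its y), and its rims are 54 mm above the bench. Its V floor centres the roll along y. Origin: centre of the underside, z up.
- narrow_stand_seat (a point): Where the centre of the masking roll is when it stands fully down in the blue stand: 65 mm above the bench, in the middle of the slot.
- wide_stand: Fixed tape stand of the same make with GREY plates and a 54 mm wide slot, base 98 x 132 mm, holding the packing tape. Origin: centre of the underside, z up.
- packing_roll: Wide roll of tan packing tape, 92 mm across and 48 mm thick, standing on edge in the grey stand, its top 107 mm above the bench. z axis = axis of the roll, origin in the middle of one flat face. Leave it alone.
- oil_bottle: White bottle with a blue cone nozzle, 48 mm across, 165 mm tall, standing behind the stands. Origin under its foot. Leave it alone.
- carton: Small brown carton 66 x 88 x 49 mm on the bench toward the back. Origin under its centre. Leave it alone.
- beech_block: Beech block 45 x 90 x 35 mm lying on the bench nearer the robot. Origin under its centre. Leave it alone.
- pulley: White toothed pulley, 54 mm across, 29 mm high, on the bench at the right front. Origin under its centre. Leave it alone.
Things that resemble listed ones, but are neither listed nor needed, are in the scene too. There is more than one size of the masking_roll; the job needs the larger.

How it is judged (in metres and radians):
On the way, in this order (a step that is already met when the one before it is completed fails the run):
1. the masking roll has been drawn clear of the sloping holder and is held in the fingers (distance between masking_roll_middle and sloping_holder_seat above 0.06 m and contact force between the fingers and masking_roll above 1 N), for 0.1 s.
2. the roll, still held, has been lowered upright into the blue stand to within 15 mm of fully down (distance between masking_roll_middle and narrow_stand_seat below 0.015 m and angle between the z axis of masking_roll and the x axis of narrow_stand, either way round below 0.22 rad and contact force between the fingers and masking_roll above 1 N), for 0.1 s.
At the end, for the whole second after the job is handed in: The masking roll stands at rest on edge in the slot of the blue stand: its centre within 12 mm of the seat point and its axis within 0.2 rad of the stand's x axis. The packing roll still stands in the grey stand (distance between masking_roll_middle and narrow_stand_seat below 0.012 m and angle between the z axis of masking_roll and the x axis of narrow_stand, either way round below 0.2 rad and linear speed of masking_roll below 0.02 m/s and angular speed of masking_roll below 0.2 rad/s and distance between packing_roll and wide_stand below 0.075 m); the robot touches nothing.
It fails at once if the packing tape moved more than 25 mm (distance of packing_roll from where it was at the start of the episode above 0.025 m).
It fails at once if the oil bottle moved more than 25 mm (distance of oil_bottle from where it was at the start of the episode above 0.025 m).
It fails at once if the carton moved more than 25 mm (distance of carton from where it was at the start of the episode above 0.025 m).
It fails at once if the beech block moved more than 25 mm (distance of beech_block from where it was at the start of the episode above 0.025 m).
It fails at once if the pulley moved more than 25 mm (distance of pulley from where it was at the start of the episode above 0.025 m).
It also fails if it takes over 38 s, if anything falls off the work surface, if the arm or the gripper's body presses on something with over 40 N, if the wrist force passes 120 N, or if a joint passes its speed limit or range.

## Working session

There is one attempt and no reset: what is moved stays moved. The work goes in short steps, Python scripts to look and compute and a tool call to move; the robot and the scene stay as the last step left them, time stands still between calls to the robot, and variables do not carry over. Pictures are saved under pics/ and viewed, about 8 in all and at most 12, crops included, and the job is handed in when it is done.

Besides the shell and the picture viewer there is one more tool, called after "Request:" in YAML: its name, and indented under it one key for each argument. arm_command: Moves the arm, as the interface text tells. Its arguments: {"type":"object","properties":{"targets":{"type":"array","items":{"type":"array","items":{"type":"number"}}},"gripper":{"type":"number"}},"required":["targets"]}

```bash
mkdir -p pics; cat > h.py <<'E'
import numpy as np, cv2
from scipy.spatial.transform import Rotation as R
from workcell import *
def cam(n):
    m=camera_model(n); o=np.array(m["orientation"],float)
    Rm=o if o.shape==(3,3) else (R.from_rotvec(o).as_matrix() if o.size==3 else R.from_quat(o).as_matrix())
    return np.array(m["mtx"]),np.array(m["dist"]),np.array(m["position"]),Rm
def ray(c,px):
    u=cv2.undistortPoints(np.array(px,float).reshape(-1,1,2),c[0],c[1])[:,0]
    return np.c_[u[:,0],-u[:,1],-np.ones(len(u))]@c[3].T
def onz(c,px,z):
    d=ray(c,px); return c[2]+d*((z-c[2][2])/d[:,2])[:,None]
def proj(c,P):
    q=(np.atleast_2d(P)-c[2])@c[3]; q=q*[1,-1,-1]
    return cv2.projectPoints(q,np.zeros(3),np.zeros(3),c[0],c[1])[0][:,0]
def tri(cs,pxs):
    A=np.zeros((3,3));b=np.zeros(3)
    for c,p in zip(cs,pxs):
        d=ray(c,p)[0];d/=np.linalg.norm(d);M=np.eye(3)-np.outer(d,d);A+=M;b+=M@c[2]
    return np.linalg.solve(A,b)
E
python3 - <<'E'
from h import *
print(camera_model("top")); print(camera_model("scene"))
o=get_obs(); print(o["t"],o["ee_pos"],o["orientation"],o["width"])
for n in ["top","scene"]:
    cv2.imwrite(f"pics/{n}0.png",get_image(n))
    for t in ["masking_roll","masking_roll_middle","sloping_holder","sloping_holder_seat","narrow_stand","narrow_stand_seat","wide_stand","packing_roll"]:
        print(n,t,[(np.round(d["at"],1).tolist(),round(d["conf"],2)) for d in tip_of(n,t)][:4])
E
```

```text
{'mtx': array([[446.21498258,   0.        , 318.08651017],
       [  0.        , 446.21498258, 236.61732132],
       [  0.        ,   0.        ,   1.        ]]), 'dist': array([0.03231985, 0.        , 0.        , 0.        , 0.        ]), 'position': array([470.12432948, 108.20708777, 940.76912298]), 'orientation': array([ 0.10275081, -0.09704891, -1.55446206])}
{'mtx': array([[438.87956896,   0.        , 327.20867208],
       [  0.        , 438.87956896, 231.77791749],
       [  0.        ,   0.        ,   1.        ]]), 'dist': array([0.01680527, 0.        , 0.        , 0.        , 0.        ]), 'position': array([123.52907683, 564.45997941, 840.17990791]), 'orientation': array([ 0.35496172, -0.84368633, -2.25619491])}
0.0 [ 194.55171063 -593.34759833  202.41068851] [-1.34167035  0.97362867 -0.97160792] 87.80046696760823
top masking_roll [([190.6, 187.9], 0.94), ([183.7, 268.5], 0.66)]
top masking_roll_middle [([185.7, 258.0], 0.57)]
top sloping_holder [([197.1, 255.5], 0.57), ([413.8, 239.8], 0.37)]
top sloping_holder_seat [([180.7, 258.8], 0.84)]
top narrow_stand [([415.7, 237.3], 0.58)]
top narrow_stand_seat [([418.4, 234.4], 0.82), ([185.5, 267.5], 0.23)]
top wide_stand [([310.2, 239.9], 0.62)]
top packing_roll [([309.3, 249.9], 0.8)]
scene masking_roll [([206.7, 301.3], 0.65), ([254.4, 333.6], 0.58)]
scene masking_roll_middle [([204.1, 303.9], 0.78), ([249.5, 328.1], 0.7)]
scene sloping_holder [([252.4, 342.5], 0.58), ([252.0, 334.8], 0.44), ([377.2, 194.0], 0.24)]
scene sloping_holder_seat [([249.4, 326.9], 0.73), ([373.7, 215.4], 0.33)]
scene narrow_stand [([371.1, 214.6], 0.78)]
scene narrow_stand_seat [([377.3, 196.3], 0.68)]
scene wide_stand [([321.1, 266.6], 0.88)]
scene packing_roll [([329.8, 253.9], 0.91)]
```

View pics/top0.png

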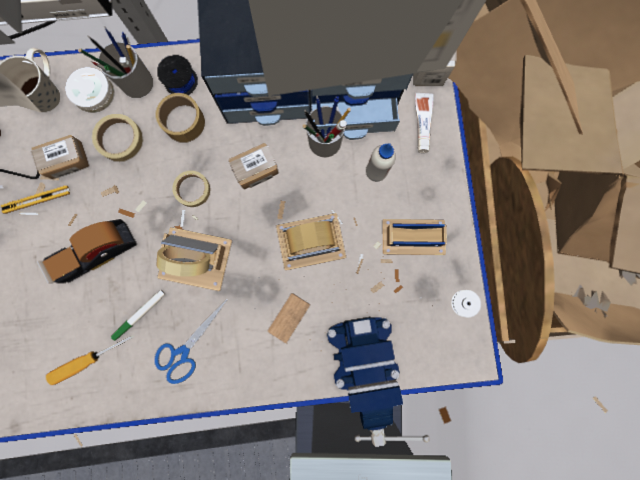

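View pics/scene0.png

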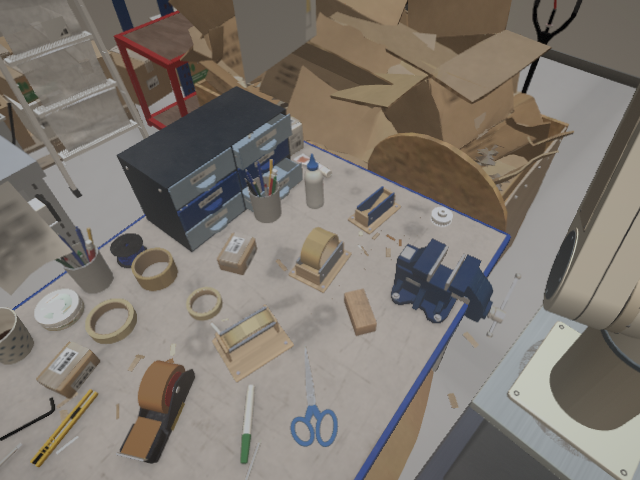

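```bash
python3 - <<'E'
from h import *
T,S=cam("top"),cam("scene")
print("R tool\n",R.from_rotvec(get_obs()["orientation"]).as_matrix().round(3))
for n,a,b in [("seat_slope",[180.7,258.8],[249.4,326.9]),("slope",[197.1,255.5],[252.4,342.5]),("narrow",[415.7,237.3],[371.1,214.6]),("nseat",[418.4,234.4],[377.3,196.3]),("packing",[309.3,249.9],[329.8,253.9]),("wide",[310.2,239.9],[321.1,266.6])]:
    p=tri([T,S],[a,b]);print(n,p.round(1),proj(T,p).round(1)-a,proj(S,p).round(1)-b)
E
```

```text
R tool
 [[ 0.311 -0.     0.95 ]
 [-0.95   0.     0.311]
 [-0.    -1.     0.   ]]
seat_slope [531.  372.2  87.4] [[0.9 1.1]] [[-1.4 -0.3]]
slope [546.1 367.3  -3.9] [[0.5 0.6]] [[-0.7 -0.1]]
narrow [597.2 -92.2  -5.6] [[-1.7 -2.1]] [[2.1 0.1]]
nseat [586.9 -84.9  74.2] [[0.5 0.7]] [[-0.7  0. ]]
packing [552.4 126.8  68.4] [[1.1 1.5]] [[-1.7 -0.2]]
wide [581.2 127.1  -5.1] [[1.  1.3]] [[-1.4 -0.2]]
```

The top view shows the sloping holder with the large pale roll at about (190,260), the packing tape stand at (312,240) and the empty blue stand at (415,237). A vise stands at (365,370). The scene view agrees: holder (252,335), blue stand (375,208). Next I turn the tool and pass over the blue stand for a near look.

Request:
arm_command:
  targets:
    - [0,-10,0,-0.122]
    - [0,-10,0,-0.122]
    - [0,-10,0,-0.122]
    - [0,-10,0,-0.122]
    - [0,-10,0,-0.122]
    - [0,-10,0,-0.122]
    - [0,-10,0,-0.122]
    - [0,-10,0,-0.122]
    - [0,-10,0,-0.122]
    - [0,-10,0,-0.122]
  gripper: 100

```text
t: 1.73
ee_pos: [194.7, -593.8, 303.6]
orientation: [-1.571, 0.022, -0.022]
ft_force: [-0.1, 1.1, -0.2]
width: 87.9
```

Request:
arm_command:
  targets:
    - [22,0,31,0]
    - [22,0,31,0]
    - [22,0,31,0]
    - [22,0,31,0]
    - [22,0,31,0]
    - [22,0,31,0]
    - [22,0,31,0]
    - [22,0,31,0]
    - [22,0,31,0]
    - [22,0,31,0]
    - [22,0,31,0]
    - [22,0,31,0]
    - [22,0,31,0]
    - [22,0,31,0]
    - [22,0,31,0]
    - [22,0,31,0]
    - [0,0,0,0]
    - [0,0,0,0]

```text
t: 3.23
ee_pos: [564.1, -108.5, 302.9]
orientation: [-1.571, 0.024, -0.024]
ft_force: [0.1, 0.2, 0.3]
width: 87.6
```

```bash
python3 - <<'E'
from h import *
c=cam("wrist"); im=get_image("wrist"); o=get_obs()
np.savez("w1.npz",m=c[0],d=c[1],p=c[2],r=c[3])
cv2.imwrite("pics/w1.png",im)
print(c[2],c[3].round(2),o["t"],o["ee_pos"],R.from_rotvec(o["orientation"]).as_matrix().round(3))
for t in ["narrow_stand","narrow_stand_seat"]:
    print(t,[(np.round(d["at"],1).tolist(),round(d["conf"],2)) for d in tip_of("wrist",t)][:4])
print(proj(c,[[590,-88,0],[590,-88,54]]))
E
```

```text
[566.65812099 -31.63595948 483.08665707] [[ 1.    0.03  0.01]
 [-0.03  0.96  0.28]
 [-0.   -0.28  0.96]] 3.2833 [ 563.29333717 -109.64819582  302.88673084] [[ 0.999 -0.001  0.032]
 [-0.032 -0.     0.999]
 [-0.001 -1.    -0.   ]]
narrow_stand [([344.1, 182.2], 0.59)]
narrow_stand_seat []
[[339.9972633  179.86447316]
 [342.38448475 185.38193969]]
```

View pics/w1.png

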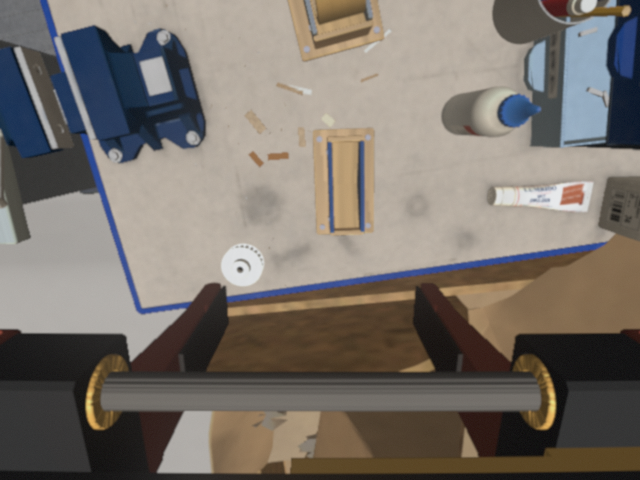

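The wrist view shows the blue stand sharply, with base corners near (314,130), (373,128), (376,233) and (318,236), and its slot is empty. The pulley is at (243,265). On to the sloping holder.

Request:
arm_command:
  targets:
    - [-2.5,2,38,0]
    - [-2.5,2,38,0]
    - [-2.5,2,38,0]
    - [-2.5,2,38,0]
    - [-2.5,2,38,0]
    - [-2.5,2,38,0]
    - [-2.5,2,38,0]
    - [-2.5,2,38,0]
    - [-2.5,2,38,0]
    - [-2.5,2,38,0]
    - [-2.5,2,38,0]
    - [-2.5,2,38,0]
    - [0,0,0,0.075]
    - [0,0,0,0.075]
    - [0,0,0,0]
    - [0,0,0,0]
    - [0,0,0,0]

```text
t: 4.8
ee_pos: [549.3, 345.3, 279.4]
orientation: [-1.566, 0.144, -0.144]
ft_force: [-0.4, -0.0, -0.3]
width: 87.9
```

```bash
python3 - <<'E'
from h import *
c=cam("wrist"); im=get_image("wrist"); o=get_obs()
np.savez("w2.npz",m=c[0],d=c[1],p=c[2],r=c[3])
cv2.imwrite("pics/w2.png",im)
print(c[2],o["t"],o["ee_pos"],R.from_rotvec(o["orientation"]).as_matrix().round(3))
for t in ["sloping_holder","sloping_holder_seat","masking_roll_middle","masking_roll"]:
    print(t,[(np.round(d["at"],1).tolist(),round(d["conf"],2)) for d in tip_of("wrist",t)][:4])
s=silhouettes("wrist","masking_roll")
for i,d in enumerate(s): print("sil",d["at"],d["conf"],d["pixels"].sum()); np.save(f"sil{i}.npy",d["pixels"])
a=cv2.resize(im[0:330,150:550],None,fx=2,fy=2,interpolation=cv2.INTER_CUBIC)[:600]
cv2.imwrite("pics/w2c.png",a)
b=cv2.imread("pics/w1.png")[110:255,290:400]; cv2.imwrite("pics/w1c.png",cv2.resize(b,None,fx=4,fy=4,interpolation=cv2.INTER_CUBIC))
E
```

```text
[563.49528914 420.97543745 459.58875297] 4.85 [549.28419734 345.46314817 279.42419156] [[ 0.983  0.     0.183]
 [-0.183  0.     0.983]
 [ 0.    -1.     0.   ]]
sloping_holder [([317.9, 181.3], 0.97)]
sloping_holder_seat [([297.6, 193.9], 0.87)]
masking_roll_middle [([297.1, 190.0], 0.69)]
masking_roll [([288.5, 185.6], 0.93)]
sil [291.4, 187.5] 0.93 4455
sil [454.6, 149.4] 0.81 1901
sil [376.3, 359.0] 0.19 1526
```

View pics/w2c.png

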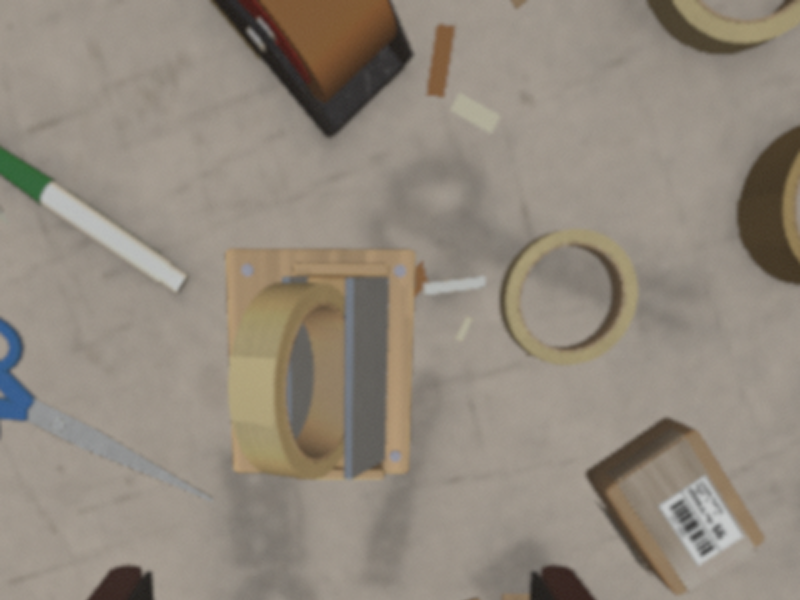

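View pics/w1c.png

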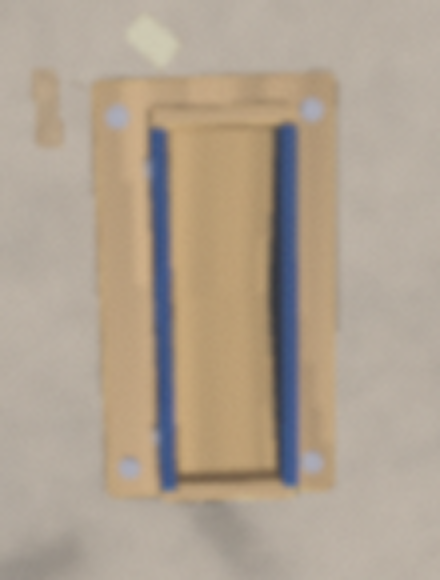

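The roll leans toward the robot in the holder (crop about (290,380)), and the smaller look-alike lies on the bench at (570,295). Next I fit the poses of the bases and the roll.

```bash
cat >> h.py <<'E'
from scipy.optimize import least_squares, minimize
def wc(f): z=np.load(f); return z["m"],z["d"],z["p"],z["r"]
def base(c,px,L,t=None):
    f=lambda q:(proj(c,np.array([[np.cos(q[2])*a-np.sin(q[2])*b+q[0],np.sin(q[2])*a+np.cos(q[2])*b+q[1],q[3] if t is None else t] for a,b in L]))-px).ravel()
    return f
def rollpts(p,yaw,lean):
    a=np.linspace(0,2*np.pi,60,endpoint=False)
    P=np.array([[s,49.5*np.cos(k),49.5*np.sin(k)] for s in(-12.5,12.5) for k in a])
    return P@(R.from_euler("z",yaw)*R.from_euler("y",-lean)).as_matrix().T+p   # lean: top toward -x
def iou(c,p,yaw,lean,m):
    h=cv2.convexHull(proj(c,rollpts(p,yaw,lean)).astype(np.float32))
    k=np.zeros(m.shape,np.uint8);cv2.fillConvexPoly(k,np.round(h*16).astype(np.int32),1,shift=4)
    return (k&m).sum()/(k|m).sum()
def hullmask(m):
    n,l,st,_=cv2.connectedComponentsWithStats(m.astype(np.uint8)); i=1+st[1:,4].argmax()
    k=np.zeros(m.shape,np.uint8); cv2.fillConvexPoly(k,cv2.convexHull(cv2.findContours((l==i).astype(np.uint8),0,1)[0][0]),1); return k
E
python3 - <<'E'
from h import *
w1,w2=wc("w1.npz"),wc("w2.npz")
def rect(a,b): return [(-a,b),(a,b),(a,-b),(-a,-b)]
px1=np.array([(313.7,129.5),(374.2,128.2),(373.7,232.5),(317,234.2)]);px2=np.array([(263,124.5),(357,124.5),(354.5,235),(266.5,235.5)])
for c,px,L,g in[(w1,px1,rect(37.5,66),[590,-88,0]),(w2,px2,rect(55,67),[546,367,-.18])]:
    for t in(None,8,12,16):
        s=least_squares(base(c,px,L,t),g+[10]);print(t,s.x.round(3),"rms",np.sqrt((s.fun**2).mean()).round(2))
rim=[(290+x/4,110+y/4) for x,y in[(167,130),(177,490),(275,125),(280,485)]]
r=onz(w1,rim,54);print("rims",r.round(1).tolist(),r.mean(0).round(1))
get_image("scene"); get_image("top")
V=[(w2,hullmask(np.load("sil0.npy")))]
for n in("scene","top"):
    for d in silhouettes(n,"masking_roll"):
        e=proj(cam(n),[[531,372,82]])[0]; print(n,d["at"],d["conf"],d["pixels"].sum(),e)
        if np.linalg.norm(d["at"]-e)<25: V.append((cam(n),hullmask(d["pixels"])));break
import pickle;pickle.dump(V,open("V.pkl","wb"))
for yaw in(-.20,-.16,-.12):
    f=lambda q:-sum(iou(c,q[:3],yaw,np.radians(25),m) for c,m in V[:1]*2+V[1:])
    s=minimize(f,[531,370,82],method="Nelder-Mead",options=dict(initial_simplex=[[531,370,82],[545,370,82],[531,380,82],[531,370,95]]))
    print(yaw,s.x.round(1),[round(iou(c,s.x,yaw,np.radians(25),m),3) for c,m in V])
E
```

```text
None [ 5.9582e+02 -9.2051e+01 -1.0000e-03  1.1940e+00] rms 0.25
8 [595.408 -91.348  -0.     10.   ] rms 0.65
12 [595.166 -90.937  -0.     10.   ] rms 1.0
16 [594.924 -90.527  -0.     10.   ] rms 1.36
None [ 5.41611e+02  3.68477e+02 -1.84000e-01 -7.78000e-01] rms 0.32
8 [ 5.41983e+02  3.69244e+02 -1.84000e-01  1.00000e+01] rms 1.03
12 [ 5.42153e+02  3.69592e+02 -1.84000e-01  1.00000e+01] rms 1.47
16 [ 5.42322e+02  3.69938e+02 -1.84000e-01  1.00000e+01] rms 1.93
rims [[579.0, -40.6, 54.0], [579.7, -142.9, 54.0], [608.7, -40.1, 54.0], [609.9, -142.3, 54.0]] [594.3 -91.5  54. ]
scene [250.1, 326.8] 0.82 769 [248.51409421 327.94330821]
top [183.2, 265.9] 0.96 1352 [182.60028396 260.10778581]
-0.2 [533.6 370.7  75.3] [np.float64(0.879), np.float64(0.888), np.float64(0.877)]
-0.16 [533.4 371.2  75. ] [np.float64(0.878), np.float64(0.879), np.float64(0.879)]
-0.12 [533.9 370.9  76. ] [np.float64(0.868), np.float64(0.876), np.float64(0.857)]
```

```bash
python3 - <<'E'
from h import *
w2=wc("w2.npz"); yaw=-.184; H=np.array([541.8,368.9]); ex=np.array([np.cos(yaw),np.sin(yaw)])
def tops(s,z):
    o=[]
    for t in(-12.5,12.5):
        dx=t*np.cos(np.radians(25))-49.5*np.sin(np.radians(25)); dz=t*np.sin(np.radians(25))+49.5*np.cos(np.radians(25))
        o.append([*(H+ex*(s+dx)),z+dz])
    return np.array(o)
for z in(70,75,80,85):
  for s in(-14,-10,-6): print(z,s,proj(w2,tops(s,z)).round(1).tolist(),"want 265.5/266 & 291.5")
import pickle;V=pickle.load(open("V.pkl","rb"))
im=cv2.imread("pics/w2.png")
for z,s,col in((75,-8,(0,0,255)),(80,-10,(0,255,0))):
    p=np.r_[H+ex*s,z]; P=proj(w2,rollpts(p,yaw,np.radians(25)))
    for q in P: cv2.circle(im,tuple(np.round(q*4).astype(int)),2,col,-1,shift=2)
    print(z,s,[round(float(iou(c,p,yaw,np.radians(25),m)),3) for c,m in V])
cv2.imwrite("pics/ov.png",cv2.resize(im[110:250,240:370],None,fx=4,fy=4))
E
```

```text
70 -14 [[257.9, 196.0], [281.0, 197.8]] want 265.5/266 & 291.5
70 -10 [[262.1, 195.9], [285.4, 197.8]] want 265.5/266 & 291.5
70 -6 [[266.4, 195.9], [289.8, 197.8]] want 265.5/266 & 291.5
75 -14 [[257.0, 196.8], [280.4, 198.7]] want 265.5/266 & 291.5
75 -10 [[261.3, 196.8], [284.9, 198.7]] want 265.5/266 & 291.5
75 -6 [[265.7, 196.8], [289.4, 198.7]] want 265.5/266 & 291.5
80 -14 [[256.1, 197.7], [279.9, 199.6]] want 265.5/266 & 291.5
80 -10 [[260.5, 197.7], [284.4, 199.6]] want 265.5/266 & 291.5
80 -6 [[264.9, 197.7], [289.0, 199.6]] want 265.5/266 & 291.5
85 -14 [[255.2, 198.6], [279.3, 200.6]] want 265.5/266 & 291.5
85 -10 [[259.7, 198.6], [283.9, 200.6]] want 265.5/266 & 291.5
85 -6 [[264.1, 198.6], [288.5, 200.6]] want 265.5/266 & 291.5
75 -8 [0.881, 0.882, 0.862]
80 -10 [0.852, 0.875, 0.885]
```

View pics/ov.png

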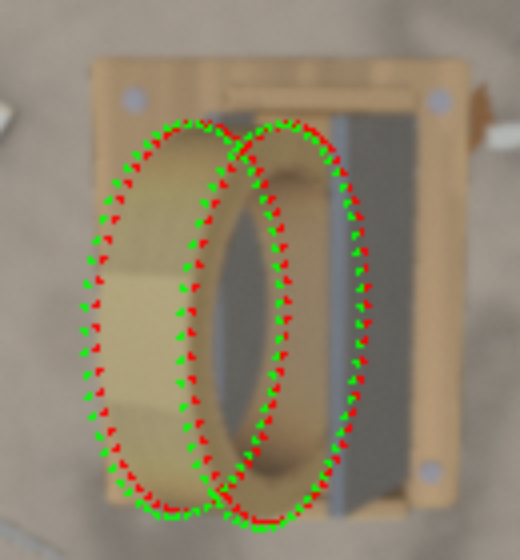

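Request:
arm_command:
  targets:
    - [-15,0,11,0]
    - [-15,0,11,0]
    - [0,35,0,0]
    - [0,35,0,0]
    - [0,35,0,0]
    - [0,27,0,0]
    - [0,20,0,0]
    - [0,20,0,0]
    - [0,0,0,0]
    - [0,0,0,0]
    - [0,0,0,0]

```text
t: 6.22
ee_pos: [524.1, 374.3, 108.3]
orientation: [-1.565, 0.143, -0.145]
ft_force: [-0.7, -0.4, -0.5]
width: 87.7
```

```bash
python3 - <<'E'
from h import *
c=cam("wrist"); im=get_image("wrist"); o=get_obs()
yaw=-.184; H=np.array([541.8,368.9]); ex=np.array([np.cos(yaw),np.sin(yaw)])
for q in proj(c,rollpts(np.r_[H+ex*-5.5,75],yaw,np.radians(25))): cv2.circle(im,tuple(np.round(q*4).astype(int)),1,(0,0,255),-1,shift=2)
cv2.imwrite("pics/w3.png",im); print(o["t"],o["ee_pos"],o["ft_force"])
E
```

```text
6.2667 [524.37707026 374.41795791 108.84297811] [-0.94410932  0.65025906 -0.50239414]
```

View pics/w3.png

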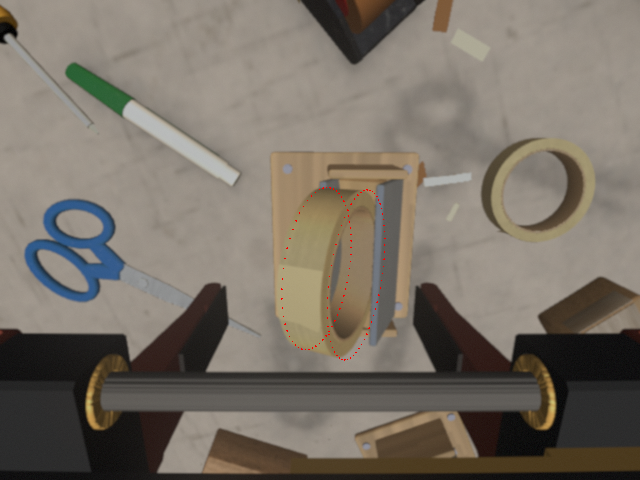

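The fitted roll outline (red) lies on the roll, whose top strip is centred near (305,275) between the open fingers. Now I close on it.

Request:
arm_command:
  targets:
    - [0,0,0,0]
    - [0,0,0,0]
    - [0,0,0,0]
    - [0,0,0,0]
    - [0,0,0,0]
    - [0,0,0,0]
    - [0,0,0,0]
    - [0,0,0,0]
    - [0,0,0,0]
  gripper: 0

```text
t: 7.02
ee_pos: [523.4, 373.8, 107.1]
orientation: [-1.566, 0.145, -0.144]
ft_force: [1.3, 0.2, -0.2]
width: 31.0
```

Request:
arm_command:
  targets:
    - [-2.1,-4.5,0,0]
    - [-2.1,-4.5,0,0]
    - [-2.1,-4.5,0,0]
    - [-2.1,-4.5,0,0]

```text
t: 7.35
ee_pos: [515.0, 375.4, 125.9]
orientation: [-1.566, 0.144, -0.145]
ft_force: [0.0, 0.3, -0.3]
width: 4.5
```

The width fell to 4.5 mm, so the roll slipped out, perhaps because I lifted before the grip had built up. I'll open and look.

Request:
arm_command:
  targets:
    - [4.0,0,0,0]
    - [4.0,0,0,0]
    - [0,0,0,0]
    - [0,0,0,0]
    - [0,0,0,0]
    - [0,0,0,0]
    - [0,0,0,0]
    - [0,0,0,0]
    - [0,0,0,0]
    - [0,0,0,0]
    - [0,0,0,0]
    - [0,0,0,0]
  gripper: 100

```text
t: 8.35
ee_pos: [523.0, 373.8, 125.2]
orientation: [-1.566, 0.144, -0.144]
ft_force: [0.5, -0.4, 1.2]
width: 81.2
```

```bash
python3 - <<'E'
from h import *
c=cam("wrist"); im=get_image("wrist"); o=get_obs()
yaw=-.184; H=np.array([541.8,368.9]); ex=np.array([np.cos(yaw),np.sin(yaw)])
for q in proj(c,rollpts(np.r_[H+ex*-5.5,75],yaw,np.radians(25))): cv2.circle(im,tuple(np.round(q*4).astype(int)),1,(0,0,255),-1,shift=2)
cv2.imwrite("pics/w4.png",im); print(o["t"],o["ee_pos"],o["ft_force"],o["width"])
E
```

```text
8.4 [523.0247208  373.84445386 125.19560535] [ 0.74920015  0.08690858 -0.74673171] 85.14638919635681
```

View pics/w4.png

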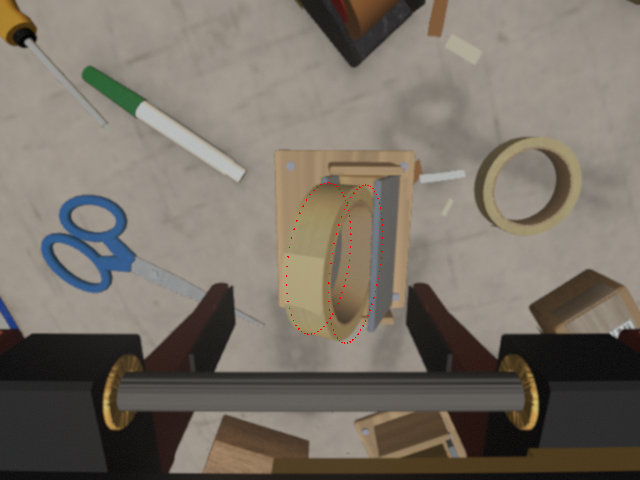

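The roll is back in its seat, at the same outline as before. I'll regrip deeper and wait longer.

Request:
arm_command:
  targets:
    - [4,0,0,0]
    - [0,8,0,0]
    - [0,8,0,0]
    - [0,8,0,0]
    - [0,0,0,0]
    - [0,0,0,0]
  gripper: 100

```text
t: 8.9
ee_pos: [526.3, 372.6, 99.9]
orientation: [-1.567, 0.146, -0.143]
ft_force: [-0.1, 0.1, 0.7]
width: 88.3
```

Request:
arm_command:
  targets:
    - [0,0,0,0]
    - [0,0,0,0]
    - [0,0,0,0]
    - [0,0,0,0]
    - [0,0,0,0]
    - [0,0,0,0]
    - [0,0,0,0]
    - [0,0,0,0]
    - [0,0,0,0]
    - [0,0,0,0]
    - [0,0,0,0]
    - [0,0,0,0]
    - [0,0,0,0]
    - [0,0,0,0]
  gripper: 0

```text
t: 10.07
ee_pos: [525.7, 373.9, 103.5]
orientation: [-1.565, 0.146, -0.143]
ft_force: [-11.0, -0.7, 20.2]
width: 6.1
```

```bash
python3 - <<'E'
from h import *
a=get_image("wrist"); o=get_obs(); s=get_image("scene"); t=get_image("top")
cv2.imwrite("pics/w5raw.png",a)
k=np.zeros((600,800,3),np.uint8)
k[:300,:400]=cv2.resize(a[140:440,120:520],(400,300)); k[:300,400:]=cv2.resize(s[230:380,160:360],(400,300),interpolation=2)
k[300:,:400]=cv2.resize(t[185:335,90:290],(400,300),interpolation=2)
cv2.imwrite("pics/k5.png",k); print(o["t"],o["ee_pos"],o["ft_force"],o["width"])
E
```

```text
10.1167 [525.7318829  373.89177338 103.58255532] [-10.34667078  -1.16199655  20.73065022] 6.113543476554333
```

View pics/k5.png

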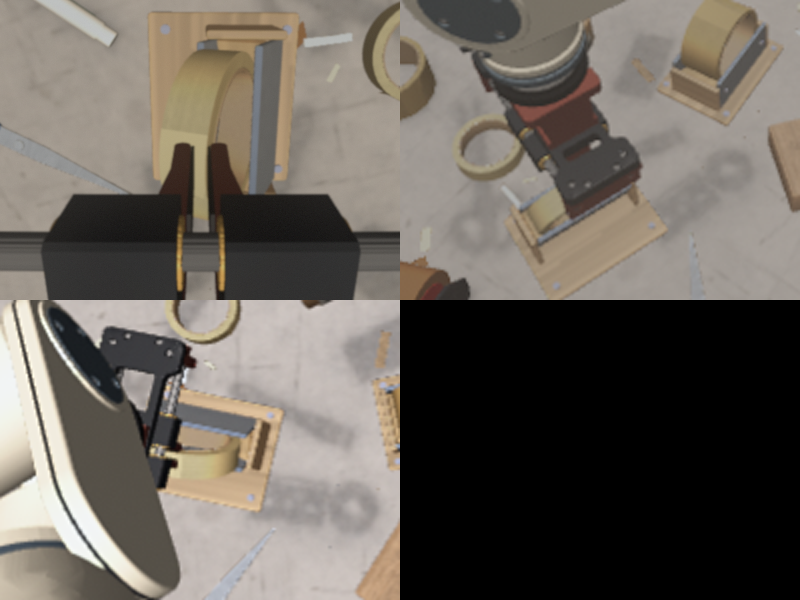

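The fingers tapered past the thin ring: the tips met inside the bore at 6 mm, with the ring wedged above them. I'll open and move the pads up to ring height, centred on the ring.

Request:
arm_command:
  targets:
    - [0,0,0,0]
    - [0,0,0,0]
    - [0,0,0,0]
    - [0,0,0,0]
    - [0,0,0,0]
    - [0,0,0,0]
    - [0,0,0,0]
    - [0,0,0,0]
    - [-3,-6,0,0]
    - [-3,-7,0,0]
    - [0,0,0,0]
    - [0,0,0,0]
  gripper: 75

```text
t: 11.22
ee_pos: [521.3, 374.6, 115.1]
orientation: [-1.565, 0.143, -0.145]
ft_force: [-1.0, -0.2, 0.3]
width: 66.0
```

Request:
arm_command:
  targets:
    - [0,0,0,0]
    - [0,0,0,0]
    - [0,0,0,0]
    - [0,0,0,0]
    - [0,0,0,0]
    - [0,0,0,0]
    - [0,0,0,0]
  gripper: 0

```text
t: 11.8
ee_pos: [521.0, 374.1, 114.1]
orientation: [-1.566, 0.145, -0.144]
ft_force: [-0.7, 0.3, -0.0]
width: 22.7
```

Request:
arm_command:
  targets:
    - [0,0,0,0]
    - [0,0,0,0]
    - [0,0,0,0]
    - [0,0,0,0]

```text
t: 12.13
ee_pos: [521.1, 374.2, 114.2]
orientation: [-1.566, 0.144, -0.144]
ft_force: [-0.8, 0.6, 0.1]
width: 0.6
```

```bash
python3 - <<'E'
from h import *
import workcell
print("tip_reach",tip_reach() if callable(tip_reach) else tip_reach)
c=cam("wrist"); o=get_obs(); im=get_image("wrist")
T=R.from_rotvec(o["orientation"]).as_matrix()
print(o["t"],o["ee_pos"],o["width"])
for y in(17,0,-20): print(y,proj(c,np.array(o["ee_pos"])+np.array([[-44,y,0],[44,y,0],[0,y,0],[0,y,10],[0,y,-10]])@T.T).round(0).tolist())
yaw=-.184; H=np.array([541.8,368.9]); ex=np.array([np.cos(yaw),np.sin(yaw)]);ctr=np.r_[H+ex*-5.5,75]
print("camera in tool",(T.T@(c[2]-o["ee_pos"])).round(1),(T.T@c[3]).round(3).tolist())
for q in proj(c,rollpts(ctr,yaw,np.radians(25))): cv2.circle(im,tuple(np.round(q*4).astype(int)),1,(0,0,255),-1,shift=2)
for q in proj(c,np.array(o["ee_pos"])+np.array([[0,17,10],[0,17,-10],[0,0,0]])@T.T): cv2.circle(im,tuple(np.round(q).astype(int)),2,(0,255,0),-1)
cv2.imwrite("pics/w6.png",cv2.resize(im[150:450,120:520],(800,600)))
E
```

```text
tip_reach 17.0
12.1333 [521.06569102 374.18741845 114.18993291] 0.5705988155869828
17 [[241.0, 278.0], [398.0, 278.0], [320.0, 278.0], [320.0, 261.0], [320.0, 294.0]]
0 [[235.0, 290.0], [405.0, 290.0], [320.0, 290.0], [320.0, 271.0], [320.0, 307.0]]
-20 [[225.0, 307.0], [414.0, 307.0], [320.0, 307.0], [320.0, 287.0], [320.0, 326.0]]
camera in tool [   0.2 -180.2   77. ] [[1.0, -0.0, -0.0], [-0.0, 0.281, -0.96], [0.0, 0.96, 0.281]]
```

View pics/w6.png

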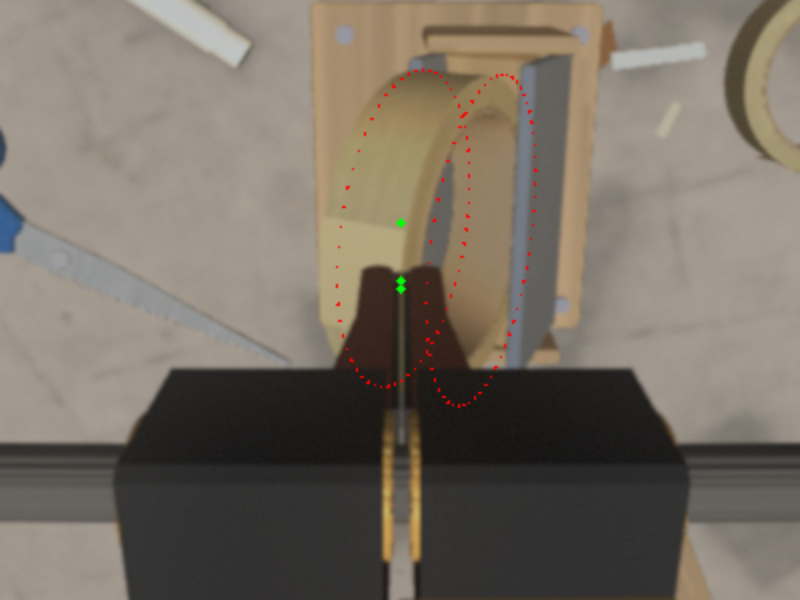

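The picture and the forces agree that the real fingertips are about 35 mm shorter than stated, some 18 mm behind the TCP. The closed fingertip shows at row 284 where 261 was predicted, and the 20 N upward push came with the tips pressing on the roll top. The two earlier closings were therefore above the roll. I'll open and go lower.

Request:
arm_command:
  targets:
    - [-2.5,0,0,0]
    - [-2.5,0,0,0]
    - [0,0,0,0]
    - [0,0,0,0]
    - [0,0,0,0]
    - [0,0,0,0]
    - [0,0,0,0]
    - [0,0,0,0]
    - [0,0,0,0]
    - [0,8,0,0]
    - [0,9,0,0]
    - [0,10,0,0]
    - [0,10,0,0]
    - [0,0,0,0]
    - [0,0,0,0]
  gripper: 75

```text
t: 13.43
ee_pos: [515.4, 374.6, 75.8]
orientation: [-1.568, 0.146, -0.143]
ft_force: [0.3, 0.0, -0.2]
width: 66.2
```

Request:
arm_command:
  targets:
    - [0,0,0,0]
    - [0,0,0,0]
    - [0,0,0,0]
    - [0,0,0,0]
    - [0,0,0,0]
    - [0,0,0,0]
    - [0,0,0,0]
    - [0,0,0,0]
    - [0,0,0,0]
    - [0,0,0,0]
    - [0,0,0,0]
  gripper: 0

```text
t: 14.35
ee_pos: [517.5, 375.3, 78.2]
orientation: [-1.565, 0.142, -0.146]
ft_force: [3.3, -2.9, 5.6]
width: 33.7
```

Request:
arm_command:
  targets:
    - [0,0,0,0]
    - [-2.1,-4.5,0,0]
    - [-2.1,-4.5,0,0]
    - [-2.1,-4.5,0,0]

```text
t: 14.68
ee_pos: [511.2, 376.4, 91.0]
orientation: [-1.565, 0.143, -0.146]
ft_force: [4.8, 0.3, -1.1]
width: 33.4
```

Request:
arm_command:
  targets:
    - [-2.1,-4.5,0,0]
    - [-2.1,-4.5,0,0]
    - [-2.1,-4.5,0,0]
    - [-2.1,-4.5,0,0]
    - [-2.1,-4.5,0,0]

```text
t: 15.1
ee_pos: [499.7, 378.2, 113.5]
orientation: [-1.566, 0.144, -0.145]
ft_force: [1.6, 0.4, -0.1]
width: 32.2
```

Request:
arm_command:
  targets:
    - [-2.1,-4.5,0,0]
    - [-2.1,-4.5,0,0]
    - [-2.1,-4.5,0,0]
    - [-2.1,-4.5,0,0]
    - [-4.2,-9,0,0]
    - [-4.2,-9,0,0]
    - [-4.2,-9,0,0]
    - [0,0,0,0]

```text
t: 15.77
ee_pos: [479.1, 383.0, 160.6]
orientation: [-1.564, 0.143, -0.146]
ft_force: [0.6, 1.0, -1.1]
width: 24.4
```

The roll is out and the width of 24.4 mm shows it lying flush, hence upright, in the pads. I'll lift it, turn to the stand's yaw and carry it over.

Request:
arm_command:
  targets:
    - [0,-20,0,0]
    - [0,-20,0,0]
    - [0,-20,0,0]
    - [0,0,0,-0.06]
    - [0,0,0,-0.06]
    - [0,0,0,-0.063]
    - [0,0,0,0]

```text
t: 16.35
ee_pos: [478.9, 382.0, 218.5]
orientation: [-1.571, -0.001, 0.001]
ft_force: [-0.5, -0.2, -1.2]
width: 24.4
```

Request:
arm_command:
  targets:
    - [5,0,-20,0]
    - [9,0,-35,0]
    - [9,0,-35,0]
    - [9,0,-35,0]
    - [9,0,-35,0]
    - [9,0,-35,0]
    - [9,0,-35,0]
    - [9,0,-35,0]
    - [9,0,-35,0]
    - [9,0,-35,0]
    - [9,0,-35,0]
    - [9,0,-35,0]
    - [9,0,-35,0]
    - [6,0,-25,0]
    - [3,0,-10,0]
    - [0,0,0,0]
    - [0,0,0,0]

```text
t: 17.77
ee_pos: [600.2, -92.8, 217.9]
orientation: [-1.57, 0.003, -0.002]
ft_force: [-0.8, -0.6, -1.7]
width: 24.1
```

```bash
cat > see.py <<'E'
from h import *
import sys
c=cam("wrist"); im=get_image("wrist"); o=get_obs(); T=R.from_rotvec(o["orientation"]).as_matrix()
s=silhouettes("wrist","masking_roll"); print([(d["at"],round(d["conf"],2),int(d["pixels"].sum())) for d in s])
e=np.array(o["ee_pos"]); print(o["t"],e.round(1),o["width"],"yaw",np.arctan2(T[1,0],T[0,0]).round(3))
m=s[0]["pixels"].astype(np.uint8)
# outer ends of the roll in the picture
ys,xs=np.nonzero(m); print("sil box",xs.min(),xs.max(),ys.min(),ys.max())
mm=m; 
vis=np.zeros_like(m); vis[:int(sys.argv[1])]=1   # part above the fingers only
def f(q):
    P=rollpts(np.zeros(3),0,q[2])@T[:, [0,2,1]].T*1.0
    # roll axis along tool x, z up = -tool y
    A=np.c_[T[:,0],T[:,2],-T[:,1]]; P=rollpts(np.zeros(3),0,q[2])@A.T+e+A@np.array([0,q[0],q[1]])
    h=cv2.convexHull(proj(c,P).astype(np.float32)); k=np.zeros_like(m);cv2.fillConvexPoly(k,np.round(h*16).astype(np.int32),1,shift=4); return P,k
hm=hullmask(m)*vis
def cost(q): k=f(q)[1]*vis; return -(k&hm).sum()/(k|hm).sum()
b=min((minimize(cost,[y,z,0],method="Nelder-Mead",options=dict(initial_simplex=[[y,z,0],[y+6,z,0],[y,z+8,0],[y,z,.1]])) for y in(-4,4) for z in(-12,2)),key=lambda r:r.fun)
print("roll centre rel TCP along tool z, up; lean:",b.x.round(2),"iou",-b.fun)
for q in proj(c,f(b.x)[0]): cv2.circle(im,tuple(np.round(q*4).astype(int)),1,(0,0,255),-1,shift=2)
cv2.imwrite(sys.argv[2],im)
E
python3 see.py 300 pics/w7.png
```

```text
[([320.9, 281.2], 0.8, 9566)]
17.8167 [600.1 -92.  217.9] 24.455657555627447 yaw -0.001
sil box 292 348 193 371
roll centre rel TCP along tool z, up; lean: [107.56 -35.8    2.61] iou -0.0see.py:17: RuntimeWarning: overflow encountered in scalar negative
  def cost(q): k=f(q)[1]*vis; return -(k&hm).sum()/(k|hm).sum()
```

View pics/w7.png

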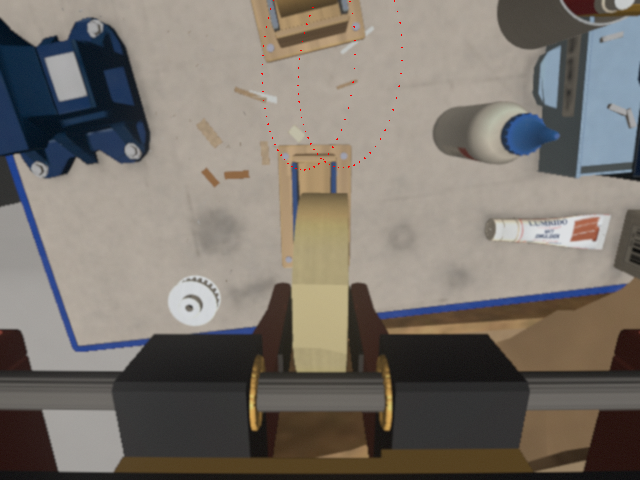

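The roll hangs upright between the pads, columns 292–348 and rows 193–371, over the blue stand. I'll fix the overflow in the fit.

```bash
sed -i 's/return -(k&hm).sum()\/(k|hm).sum()/return -float((k\&hm).sum())\/float((k|hm).sum())/' see.py; python3 see.py 368 pics/w8.png
python3 - <<'E'
from h import *
# refine stand from a rim reading in w1 with scene/top seat points, and predicted
T,S=cam("top"),cam("scene")
print(proj(T,[[595,-91.5,65],[595,-91.5,0]]).round(1).tolist(),proj(S,[[595,-91.5,65],[595,-91.5,0]]).round(1).tolist())
for t in["narrow_stand"]:
    for n in("wrist",):
        print(n,[(d["at"],d["conf"]) for d in tip_of(n,t)])
c=cam("wrist")
cs=proj(c,[[595+a,-91.5+b,z] for a,b,z in[(-37.5,66,10),(37.5,66,10),(-37.5,-66,10),(-15.5,51,54),(15.5,51,54)]]);print(cs.round(1).tolist())
im=cv2.imread("pics/w8.png")
for q in cs: cv2.circle(im,tuple(np.round(q).astype(int)),1,(0,255,0),-1)
cv2.imwrite("pics/w8c.png",cv2.resize(im[130:380,230:410],None,fx=2.4,fy=2.4,interpolation=2))
E
```

```text
[([320.9, 279.2], 0.96, 9838), ([493.1, 137.0], 0.69, 5672)]
17.9167 [600.1 -91.5 218.1] 24.317437262312758 yaw 0.0
sil box 292 349 193 372
roll centre rel TCP along tool z, up; lean: [-2.790e+00 -1.895e+01 -1.000e-02] iou 0.9749622926093514
[[421.2, 231.7], [414.3, 235.9]] [[375.5, 196.0], [373.8, 213.8]]
wrist []
[[277.2, 145.7], [352.3, 145.7], [280.9, 270.0], [296.8, 164.3], [331.4, 164.3]]
```

View pics/w8c.png

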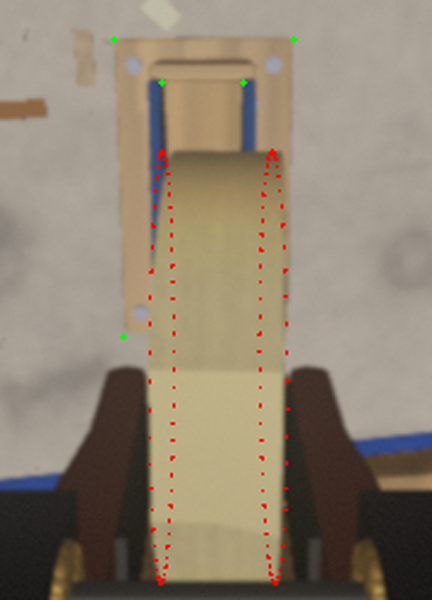

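The green stand points fall on the slot's inner edges and the red roll fit lies on the roll. It needs −5 in x and +3 along y. I'll align it and lower it to just above the rims.

Request:
arm_command:
  targets:
    - [-5,0,3,0]
    - [0,15,0,0]
    - [0,18,0,0]
    - [0,18,0,0]
    - [0,18,0,0]
    - [0,12,0,0]
    - [0,0,0,0]
    - [0,0,0,0]
    - [0,0,0,0]

```text
t: 18.77
ee_pos: [596.1, -90.0, 138.1]
orientation: [-1.571, -0.0, -0.002]
ft_force: [-0.3, 0.3, -1.6]
width: 24.4
```

```bash
python3 see.py 368 pics/w9.png; python3 - <<'E'
from h import *
im=cv2.imread("pics/w9.png"); c=cam("wrist")
print("rim pts for 595",proj(c,[[595-15.5,-41,54],[595+15.5,-41,54],[595-15.5,-60,54],[595+15.5,-60,54]]).round(1).tolist())
im=get_image("wrist"); hsv=cv2.cvtColor(im,cv2.COLOR_BGR2HSV)
for z,y in((54,-41),(54,-44),(54,-47),(54,-50)):
    r=int(proj(c,[[595,y,z]])[0,1].round()); m=(hsv[r,:,0]>100)&(hsv[r,:,0]<130)&(hsv[r,:,1]>100); xs=np.nonzero(m)[0]; xs=xs[(xs>240)&(xs<400)]; print(r,xs.tolist())
E
```

```text
[([320.5, 280.3], 0.98, 9630)]
18.8167 [596.3 -90.1 138.4] 24.351802408753652 yaw -0.001
sil box 292 349 193 371
roll centre rel TCP along tool z, up; lean: [ -3.07 -21.86  -0.  ] iou 0.9736007367236263
rim pts for 595 [[295.3, 176.0], [339.9, 175.9], [295.9, 203.0], [339.6, 203.0]]
176 [289, 290, 291, 292, 293, 340, 341, 342, 343, 344]
180 [290, 291, 292, 293, 294, 340, 341, 342, 343, 344]
185 [290, 291, 292, 293, 294, 340, 341, 342, 343, 344]
189 [290, 291, 292, 293, 294, 340, 341, 342, 343, 344]
```

Request:
arm_command:
  targets:
    - [-1.8,0,1.5,0]
    - [0,0,0,0]
    - [0,10,0,0]
    - [0,10,0,0]
    - [0,7,0,0]
    - [0,0,0,0]

```text
t: 19.42
ee_pos: [592.2, -88.4, 107.8]
orientation: [-1.57, 0.004, 0.002]
ft_force: [-0.2, -0.1, -1.4]
width: 24.0
```

Request:
arm_command:
  targets:
    - [0,7,0,0]
    - [0,6,0,0]
    - [0,4,0,0]
    - [0,0,0,0]

```text
t: 19.75
ee_pos: [593.0, -88.5, 91.9]
orientation: [-1.57, 0.002, 0.001]
ft_force: [-0.2, 0.0, -0.9]
width: 23.8
```

Request:
arm_command:
  targets:
    - [1,3,0,0]
    - [0,2,0,0]
    - [0,0,0,0]
    - [0,0,0,0]

```text
t: 20.08
ee_pos: [594.7, -88.6, 88.2]
orientation: [-1.571, 0.001, -0.001]
ft_force: [-0.2, -0.6, -0.7]
width: 24.3
```

Request:
arm_command:
  targets:
    - [0,2,0,0]
    - [0,1,0,0]
    - [0,0,0,0]
    - [0,0,0,0]

```text
t: 20.42
ee_pos: [594.7, -88.6, 85.2]
orientation: [-1.571, 0.001, -0.001]
ft_force: [-0.6, -0.0, -1.3]
width: 24.2
```

Request:
arm_command:
  targets:
    - [0,2,0,0]
    - [0,2,0,0]
    - [0,0,0,0]
    - [0,0,0,0]

```text
t: 20.75
ee_pos: [594.8, -88.6, 81.0]
orientation: [-1.571, 0.001, -0.001]
ft_force: [0.1, -0.1, -1.2]
width: 24.4
```

```bash
python3 see.py 368 pics/w10.png; python3 - <<'E'
from h import *
for n in("scene","top"):
    get_image(n); c=cam(n)
    print(n,[(np.round(d["at"],1).tolist(),round(d["conf"],2),int(d["pixels"].sum())) for d in silhouettes(n,"masking_roll")],proj(c,[[595,-91.5,65]]).round(1).tolist())
E
```

```text
[([318.6, 281.3], 0.61, 9791)]
20.8 [594.7 -88.6  81. ] 24.288032907107947 yaw -0.001
sil box 291 349 193 372
roll centre rel TCP along tool z, up; lean: [ -2.76 -18.34  -0.  ] iou 0.9721250874213209
scene [([374.1, 195.2], 0.89, 559), ([205.7, 295.0], 0.71, 731)] [[375.5, 196.0]]
top [([184.4, 179.6], 0.89, 560), ([407.7, 234.6], 0.83, 344)] [[421.2, 231.7]]
```

Request:
arm_command:
  targets:
    - [0,1.5,0,0]
    - [0,1.5,0,0]
    - [0,0,0,0]
    - [0,0,0,0]

```text
t: 21.38
ee_pos: [594.7, -88.6, 78.1]
orientation: [-1.571, 0.001, -0.001]
ft_force: [-1.0, 0.1, -0.6]
width: 24.2
```

Request:
arm_command:
  targets:
    - [0,1.5,0,0]
    - [0,1.5,0,0]
    - [0,0,0,0]
    - [0,0,0,0]

```text
t: 21.72
ee_pos: [596.6, -89.3, 76.9]
orientation: [-1.572, -0.002, -0.004]
ft_force: [-1.3, -1.9, 8.4]
width: 23.9
```

Request:
arm_command:
  targets:
    - [0,1.5,0,0]
    - [0,0,0,0]
    - [0,0,0,0]
    - [0,0,0,0]

```text
t: 22.05
ee_pos: [597.3, -89.8, 76.6]
orientation: [-1.573, -0.004, -0.005]
ft_force: [-2.3, -3.6, 17.2]
width: 23.8
```

```bash
python3 see.py 368 pics/w11.png; python3 - <<'E'
from h import *
o=get_obs(); print(o["ft_force"],o["moment"])
S=cam("scene"); get_image("scene")
for d in silhouettes("scene","masking_roll"):
    if d["at"][0]>300:
        ys,xs=np.nonzero(d["pixels"]); print("box",xs.min(),xs.max(),ys.min(),ys.max(),"at",d["at"])
for z in(60,65,70,75):
    P=proj(S,rollpts(np.array([595,-91.5,z]),0,0)); print(z,P.min(0).round(1),P.max(0).round(1))
E
```

```text
[([319.8, 279.7], 0.97, 9988)]
22.1 [597.3 -89.8  76.6] 23.996942485011395 yaw -0.001
sil box 292 349 191 372
roll centre rel TCP along tool z, up; lean: [-1.650e+00 -1.831e+01 -1.000e-02] iou 0.9933947157726181
[-1.97624117 -2.7097426  16.74249724] [-0.52653683  0.43217874  0.05869438]
box 359 390 177 212 at [374.4, 194.7]
60 [358.8 177.7] [391.6 216.8]
65 [358.9 176.1] [391.8 215.5]
70 [359.  174.6] [392.  214.1]
75 [359.1 173.1] [392.2 212.8]
```

The force rises against the floor, and the scene outline (top row 177) puts the centre at about 62–65 mm, so it is fully down. I'll ease the push, let go and rise.

Request:
arm_command:
  targets:
    - [0,-1.5,0,0]
    - [0,0,0,0]
    - [0,0,0,0]

```text
t: 22.5
ee_pos: [596.5, -89.4, 76.8]
orientation: [-1.572, -0.002, -0.004]
ft_force: [-0.5, -2.5, 10.6]
width: 24.1
```

Request:
arm_command:
  targets:
    - [0,0,0,0]
    - [0,0,0,0]
    - [0,0,0,0]
    - [0,0,0,0]
    - [0,0,0,0]
    - [0,0,0,0]
    - [0,0,0,0]
    - [0,0,0,0]
  gripper: 70

```text
t: 23.17
ee_pos: [594.7, -88.6, 75.1]
orientation: [-1.571, 0.001, -0.001]
ft_force: [0.3, 0.2, -0.4]
width: 61.6
```

Request:
arm_command:
  targets:
    - [0,-10,0,0]
    - [0,-20,0,0]
    - [0,-30,0,0]
    - [0,-30,0,0]
    - [0,-30,0,0]
    - [0,-30,0,0]
    - [0,0,0,0]
    - [0,0,0,0]
    - [0,0,0,0]

```text
t: 23.92
ee_pos: [594.2, -88.5, 225.1]
orientation: [-1.571, 0.001, -0.0]
ft_force: [-0.4, -0.4, -1.4]
width: 61.5
```

```bash
python3 - <<'E'
from h import *
p=np.array([595,-91.5,65])
for n in("wrist","scene","top"):
    get_image(n); c=cam(n)
    for d in silhouettes(n,"masking_roll"):
        e=proj(c,[p])[0]
        if np.linalg.norm(d["at"]-e)<60:
            m=hullmask(d["pixels"]); ys,xs=np.nonzero(m); P=proj(c,rollpts(p,0,0))
            print(n,round(d["conf"],2),"box",xs.min(),xs.max(),ys.min(),ys.max(),"pred",P.min(0).round(1),P.max(0).round(1))
            if n=="wrist":
                r=minimize(lambda q:-float(iou(c,np.r_[q[:2],65],0,q[2],m)),[595,-91.5,0],method="Nelder-Mead",options=dict(initial_simplex=[[595,-91.5,0],[600,-91.5,0],[595,-86,0],[595,-91.5,.1]]));print("fit",r.x.round(3),r.fun)
    print(n,"packing",[(np.round(d["at"],1).tolist(),round(d["conf"],2)) for d in tip_of(n,"packing_roll")][:2])
o=get_obs();print(o["t"],o["ee_pos"],o["ft_force"],o["width"])
E
```

```text
wrist 0.71 box 308 338 169 276 pred [305.9 170. ] [337.4 278.2]
fit [ 5.96081e+02 -8.93290e+01  7.00000e-03] -0.9339348079161816
wrist 0.6 box 285 356 148 274 pred [305.9 170. ] [337.4 278.2]
fit [ 5.97588e+02 -7.34880e+01  4.93000e-01] -0.7927775902801215
wrist packing [([319.8, 210.3], 0.25)]
scene 0.59 box 359 391 177 212 pred [358.9 176.1] [391.8 215.5]
scene packing []
top 0.81 box 395 441 222 241 pred [395.7 221.4] [447.5 240.9]
top packing [([310.6, 250.3], 0.79)]
24.3667 [594.5647897  -88.55885021 224.6482769 ] [-0.26440868 -0.94421138  0.57168361] 61.57288345923187
```

```bash
python3 -c "
from workcell import *
print(close_job())"
```

```text
the job is handed in; nothing more can be done
None
```

The masking roll now stands upright and fully down in the blue stand, and I handed the job in at about 24.4 s of the 38 s allowed. I drew it out along the slope, and it came upright flush in the pads (24.4 mm opening). I then lowered it in the grip until the floor pushed back with about 17 N, and released it.

**Last checks:**
- **Masking roll:** the wrist fit gives its centre about 2 mm from the seat in the bench plane, with 0.007 rad of lean. In the scene and top views its outline mostly matched the fully-down prediction. The hidden lower edge and one end were up to 6 px short.
- **Gripper:** open and well clear above the roll, with no force beyond sensor noise.
- **Packing tape:** found again in the top view within about 1.5 px of its starting position. The scene view did not find it in the last check.
- **Other things on the bench:** I did not measure these again. No move was planned to touch them.

**What failed or disagreed:**
- **Failed grips:** the first three grip attempts closed above the roll, one of them pressing on its top with about 20 N. Pictures and forces put the real fingertips about 35 mm further back than the stated 17 mm ahead of the tool point. Gripping that much lower worked.
- **Roll height in the hand:** the camera fits of how low the roll hung were about 6 mm lower than the floor contact showed. I went by the contact force and the scene outline.
- **Second detection:** the last wrist picture also gave a second, larger roll outline (confidence 0.60) that did not fit. I took it to include the stand.

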